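# Snap the lever handle into the collet fixture

## Robot

A 6-joint arm with a two-finger parallel gripper is mounted at the origin on the work surface. World frame = base frame: x ahead of the robot, y to its left, z up, the work surface at z = 0. Lengths are in mm, angles in rad, forces in N, time in s.
With the tool pointing down it reaches from about 325 to 900 mm from the base axis. Payload 6.1 kg.
Tool frame: the origin (TCP) lies on the centre line of the jaws, within the pads' length; the fingertips stand 17 mm ahead of it and the grasp point (between the pads) lies 2 mm behind it; z points along the fingers, x is the direction in which the jaws open and shut, and the axes are right-handed (so a half turn about z gives the same grasp; the last joint's range is limited). The gripper opens to 85 mm and grips with 20 to 120 N. Pads are 22 mm wide; open, the fingers measure 114 mm over their backs; the gripper's body (76 mm by 85 mm) begins 54 mm behind the grasp point. The pads swing forward as they close: fully open they stand 13 mm farther back than shut.
Start: joints at [1.106, 0.22, 1.526, -0, 1.395, -0.126], TCP at [207.72, 589.464, 248.3] pointing down, gripper open.
Joint ranges: [-2.98, 2.98], [-0.91, 2.08], [0.09, 2.57], [-1.24, 4.39], [0.2, 2.65], [-2.68, 2.68]. Speed limits (rad/s): [2.57, 2.57, 3.01, 3.14, 3.14, 3.14].

## Interface

Orientations are given as a rotation vector (axis times angle).
In Python, from workcell import sensors, viewer, robot gives the robot as it stands. The module is installed in compiled form; this text tells all that it offers.
- The arm moves only by the tool jog_arm, never from a script. Its arguments are lists of equal length, an entry for each row: "grip": the closure, from -1 (fully open) to 1 (shut), so that 0 is half open; "translation": the shift along the tool's x, y, z in mm, a list of three; "rot": the turn, a rotation vector about the tool's x, y, z in degrees, a list of three. A call has 1 to 8 rows; each row is the pose to reach, as a shift and turn from the pose commanded when the call began, along the tool's axes at that moment; what a row does not reach only later rows make up. A row lasts 1/12 s, in which the tool goes at most 41.7 mm and 7.16 degrees, less where a joint would pass 70% of its speed; a pose out of reach is approached as far as the arm can. A call with a gripper value outside its range is refused whole. The fingers move at their own pace and stop on an object; the grip force is fixed at half the most. Time passes only in rows, so rows that repeat a pose let the fingers close. It gives the time, the measured TCP pose, the force and the opening at its end, in the units of the state.
- sensors.get_state(): the state, without advancing time (a new reading comes with each control period).
- viewer.get_image(name): name is "side" or "top"; returns a dict with "frame" (384x512x3 uint8, red, green, blue), "fx", "fy", "cx", "cy" (pixels), "xyz" and "rotation" of the camera in the world. Camera axes: x right, y down, z forward; pixel columns grow to the right and rows downward; lengths in mm; the calibration is good to about 2 mm. A picture is of the moment at which its call begins. There is no depth.
- robot.sign_off(): hands the job in, once; it reports no verdict.
The state is a dict: "time": time; "joint_pos": joint angles; "qvel": joint speeds; "joint_torque": joint torques, N m; "tcp_pos": TCP position; "eef_rot": TCP orientation; "ft_force": force on the tool from outside, world axes, zero at the start; "ft_torque": the same for the moment, N m; "width": finger opening in mm.
Only numpy, scipy, OpenCV 4.12 (cv2) and the standard library are available. Lean on these libraries where they do the work, as an engineer would, in place of code of your own. Each camera call takes 0.05 s, during which the arm holds its last target. There are 200 camera calls.

## Task

Fit the loose black-handled lever to the bench collet fixture: squeeze its orange spring button flush with your fingers while you slide the square steel shank into the leaning square socket, then push the lever fully home until the button pops out through the hole in the socket's side, and let go. Do not drop the lever, and leave the oil bottle, jar and brass collet standing where they are.

Things in the scene. Friction and masses are not known exactly. Their poses are not given: they have to be found in the camera images.
- lever: Loose lever, 0.2 kg, 208 mm long. Origin: centre of the shank's tip; x from tip to handle end, y the button's side, z up as it lies level in the cradle. x=0-8 mm: round nose, 9 growing to 18 mm wide; 8-95: steel shank 18 mm square; 95-103: dark collar 30 mm square, which stops at the socket's mouth; 103-208: black round handle, 28 mm diameter, tapering from 193.
- grip (a point): Point on the lever's axis in the middle of the black round handle, 150 mm from the shank tip. The lever's mass centre lies about 95 mm from the tip.
- button (a joint): Travel in m of the orange spring button: 0 fully out, 0.006 flush with the shank. Spring force 3.6 N when out, 9 N when flush. Square-edged, so the socket's rim blocks it unless it is pressed; once its front end is under the socket's wall the wall keeps it pressed.
- button_mid (a point): Point on the lever's axis level with the button's middle, 60 mm from the tip. The button is 16 mm long (52 to 68 mm from the tip), 10 mm high and stands 6 mm out of the shank's +y side. A pinch across the shank in y, one pad on the button's rear part only, presses it flush and leaves its front free to enter the socket.
- socket: Fixed square steel tube on the green fixture's hub. Origin: centre of its open mouth; x points out along the tube, rising 30 degrees above level, y is level, z square to both, upward. Inside 20.2 mm square, 105 deep, walls 4. The lever goes in with its x, y, z along the socket's; when home, its origin is 95 mm inside (x=-95 mm). Nothing else of the fixture rises above the mouth's height.
- hole (a point): Centre of the 20 mm long, 14 mm high through hole in the socket's +y wall, 35 mm inside the mouth, where the button comes out when the lever is home.
- cradle: Fixed wooden cradle, base 190 x 70 x 12 mm, origin on the table, x along the lever, lever tip near x=-90 mm, lever axis 70 mm above the table. Two forks hold the lever: 10 to 22 mm from its tip (34 mm wide, as high as the axis) and 157 to 173 mm from it (45 mm wide, 2 mm lower). The lever lifts straight up.
- panel: Fixed yellow splash panel standing between cradle and fixture: 300 mm along x, 3 mm thick, 130 mm high, feet 30 mm wide. Origin on the table under its middle.
- oil: Bystander: red oil bottle standing near the cradle, 56 mm diameter, 150 mm high, loose. Origin at its underside.
- jar: Bystander: jar standing in front of the fixture, under where the handle ends up, 64 mm diameter, 90 mm high, loose. Origin at its underside.
- collet: Bystander: brass collet standing on the table beside the cradle, 38 mm diameter, 66 mm high, loose. Origin at its underside.
Not all that is in view belongs to the job. Of the things that look like the lever, the smallest one is meant.

How it is judged (in metres and radians):
On the way, in this order (a step that is already met when the one before it is completed fails the run):
1. the fingers hold the button pressed (at least 3.5 mm of its 6) while the shank is entering the socket (tip 8 to 56 mm inside) (value of joint button above 0.0035 m and contact force between the fingers and lever above 1 N and x of lever in the frame of socket between -0.056 and -0.008 m and y of lever in the frame of socket between -0.004 and 0.004 m and z of lever in the frame of socket between -0.004 and 0.004 m), for 0.1 s.
2. the button has run in under the socket wall (tip more than 64 mm inside, button still pressed in at least 2.5 mm) (value of joint button above 0.0025 m and x of lever in the frame of socket between -0.088 and -0.064 m), for 0.05 s.
At the end, for the whole second after the job is handed in: The lever is in the socket with its tip at least 92 mm inside (collar within 3 mm of the mouth), on the socket's axis within 4 mm and 0.1 rad, the button out through the hole (within 1.5 mm of fully out), at rest and released (x of lever in the frame of socket below -0.092 m and y of lever in the frame of socket between -0.004 and 0.004 m and z of lever in the frame of socket between -0.004 and 0.004 m and angle between the x axis of lever and the x axis of socket, either way round below 0.1 rad and value of joint button below 0.0015 m and linear speed of lever below 0.02 m/s and contact force between the fingers and lever below 0.2 N); the robot touches nothing.
It fails at once if the lever is dropped (its tip or handle below 20 mm) (height (world z) of any of lever, grip below 0.02 m).
It fails at once if the oil is shifted more than 30 mm or tipped (distance of oil from where it was at the start of the episode above 0.03 m or angle between oil's own z axis and vertical above 0.35 rad).
It fails at once if the jar is shifted more than 30 mm or tipped (distance of jar from where it was at the start of the episode above 0.03 m or angle between jar's own z axis and vertical above 0.35 rad).
It fails at once if the collet is shifted more than 30 mm or tipped (distance of collet from where it was at the start of the episode above 0.03 m or angle between collet's own z axis and vertical above 0.35 rad).
It also fails if it takes over 64 s, if anything falls off the work surface, if the arm or the gripper's body presses on something with over 40 N, if the wrist force passes 120 N, or if a joint passes its speed limit or range.

## Working session

There is one attempt and no reset: what is moved stays moved. The work goes in short steps, Python scripts to look and compute and a tool call to move; the robot and the scene stay as the last step left them, time stands still between calls to the robot, and variables do not carry over. Pictures are saved under pics/ and viewed, about 8 in all and at most 12, crops included, and the job is handed in when it is done.

Besides the shell and the picture viewer there is one more tool, called by a JSON object that holds its "name" and its "arguments", one argument or row to a line. jog_arm: Moves the arm, as the interface text tells. Its arguments: {"type":"object","properties":{"grip":{"type":"array"},"translation":{"type":"array"},"rot":{"type":"array"}},"required":["grip","translation","rot"]}

```bash
mkdir -p pics; python3 - <<'E'
from workcell import sensors, viewer
import cv2
print(sensors.get_state())
for n in("top","side"):
    i=viewer.get_image(n); cv2.imwrite(f"pics/{n}0.png",cv2.resize(i["frame"][:,:,::-1],(800,600),interpolation=cv2.INTER_CUBIC))
    cv2.imwrite(f"{n}0raw.png",i["frame"][:,:,::-1])
    print({k:v for k,v in i.items() if k!="frame"})
E
```

```text
{'time': 0.0, 'joint_pos': array([ 1.10590540e+00,  2.21198310e-01,  1.52761650e+00, -3.12356747e-05,
        1.39469691e+00, -1.26123859e-01]), 'qvel': array([-0.00057955, -0.00114012,  0.00113039, -0.00011661, -0.00011917,
        0.00035697]), 'joint_torque': array([-1.77633407e-03, -4.96896458e+01, -3.89397562e+01, -2.82036635e-04,
        1.10223581e-02, -3.22963864e-06]), 'tcp_pos': array([207.47093423, 588.95268685, 247.21358885]), 'eef_rot': array([ 2.56336402,  1.81464023, -0.0026364 ]), 'ft_force': array([-0.10111289, -0.05146116, -0.06559535]), 'ft_torque': array([-0.01411114,  0.03202347, -0.01033082]), 'width': 85.30111236940692}
{'fx': 371.35155613076853, 'fy': 371.35155613076853, 'cx': 252.27643069611725, 'cy': 193.3828622476871, 'xyz': array([ 272.04841197,   37.30931408, 1438.35293928]), 'rotation': array([-2.18393924,  2.18589505, -0.06034696])}
{'fx': 351.6725680436548, 'fy': 351.6725680436548, 'cx': 259.8585540317486, 'cy': 191.8036371167159, 'xyz': array([ 271.48777653, -892.36029288,  783.00675341]), 'rotation': array([-2.19067272,  0.10779877, -0.05124911])}
```

View pics/top0.png

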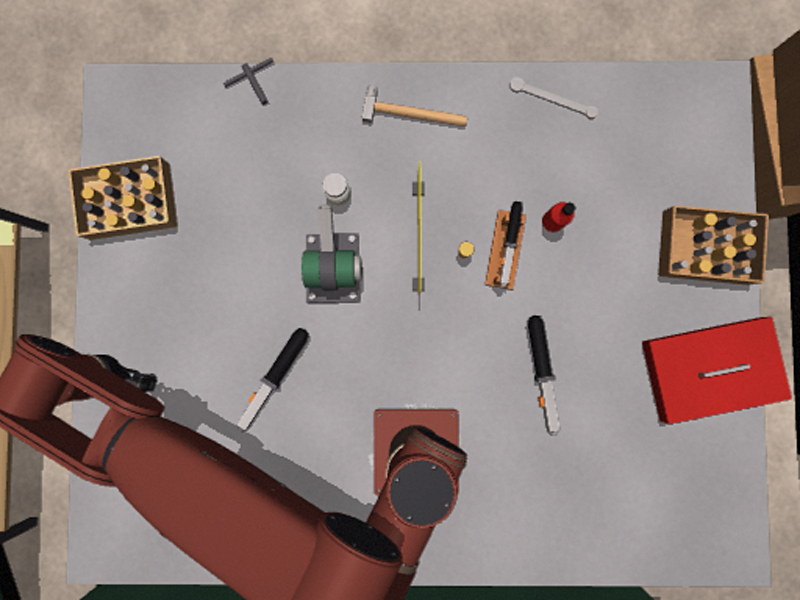

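View pics/side0.png

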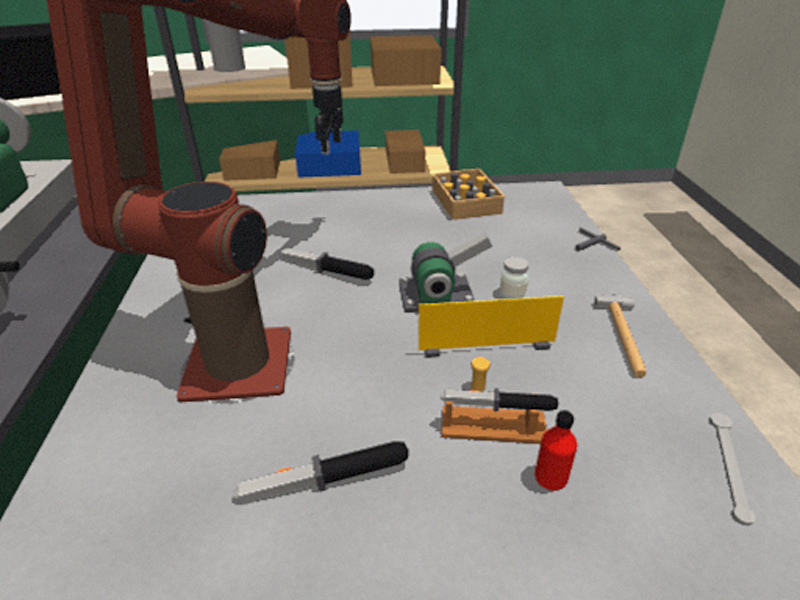

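Seen so far: in the top view the look-alikes are a lever in the cradle at (510,245) and two larger levers lying on the table at (275,375) and (545,375). The cradle one is the smallest, and the task says it sits in the cradle, so that is the choice. The socket tube's mouth is near (325,207). Next is a close crop to check this.

```bash
python3 - <<'E'
import cv2,numpy as np
t=cv2.imread("top0raw.png");s=cv2.imread("side0raw.png")
def crop(im,u,v,w,h,k):
    c=cv2.resize(im[v:v+h,u:u+w],(w*k,h*k),interpolation=cv2.INTER_CUBIC)
    for i in range(0,w,10): cv2.line(c,(i*k,0),(i*k,6 if i%50 else 14),(255,0,255),1); cv2.putText(c,str(u+i),(i*k,22),0,.3,(255,0,255)) if i%20==0 else 0
    for i in range(0,h,10): cv2.line(c,(0,i*k),(6,i*k),(255,0,255),1); cv2.putText(c,str(v+i),(8,i*k+4),0,.3,(255,0,255))if i%20==0 else 0
    return c
a=np.hstack([crop(t,300,122,66,66,6),crop(t,185,105,66,66,6)])
b=np.hstack([crop(s,278,238,66,50,6),crop(s,250,142,66,50,6)])
cv2.imwrite("pics/crop1.png",np.vstack([a[:,:],b])[:,:])
print(np.vstack([a,b]).shape)
E
```

```text
(696, 792, 3)
```

View pics/crop1.png

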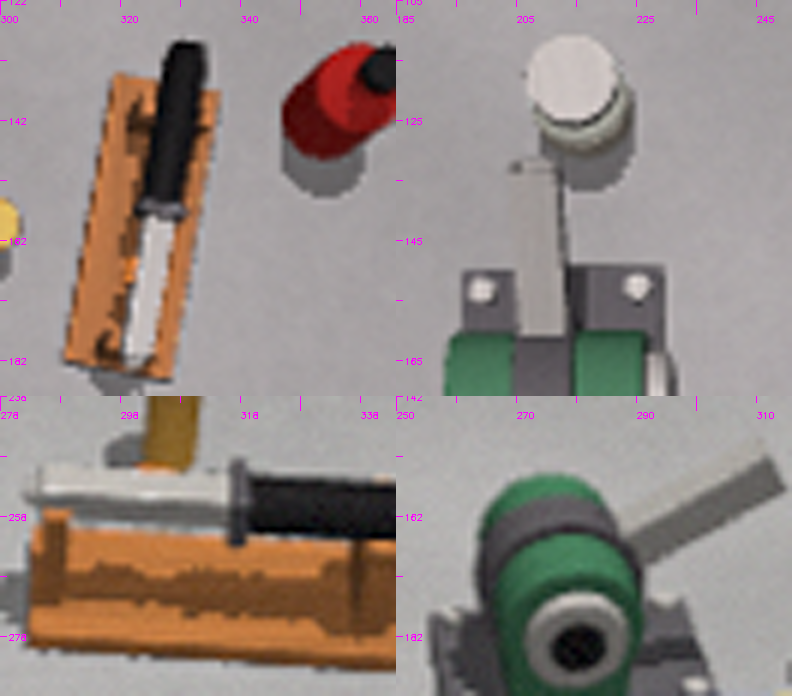

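```bash
cat > h.py <<'E'
import numpy as np,cv2
from scipy.spatial.transform import Rotation as R
from scipy.optimize import least_squares
C={'top':(371.3516,252.2764,193.3829,[272.04841,37.30931,1438.35294],[-2.18393924,2.18589505,-0.06034696]),
'side':(351.67257,259.85855,191.80364,[271.48778,-892.36029,783.00675],[-2.19067272,.10779877,-.05124911])}
def proj(n,p):
    f,cx,cy,x,r=C[n]; q=R.from_rotvec(r).inv().apply(np.asarray(p,float)-x)
    return np.c_[cx+f*q[...,0]/q[...,2],cy+f*q[...,1]/q[...,2]]
def ray(n,uv,z):
    f,cx,cy,x,r=C[n]; d=R.from_rotvec(r).apply([(uv[0]-cx)/f,(uv[1]-cy)/f,1]); return x+d*(z-x[2])/d[2]
def frame(yaw,pitch): # lever/socket axes in world; x rises by pitch
    return R.from_euler('ZY',[yaw,-pitch])
E
cat > m.py <<'E'
from h import *
print("base?",ray('top',(417*.64,455*.64),0))
a=14.1
obs=[('top',(0,a,a),(204.4,133.3)),('top',(0,-a,a),(212.3,133.2)),('top',(0,-a,-a),(212.5,131.5)),
('side',(0,a,a),(311.5,149.6)),('side',(0,-a,a),(312.7,151.8)),('side',(0,-a,-a),(315,157.6))]
def res(p):
    out=[]
    for n,l,uv in obs: out+=list((proj(n,[p[:3]+frame(p[3],np.pi/6).apply(l)])-uv)[0])
    # hub line in top: left/right edges pass (204.8,158),(212.3,160): centreline
    P=proj('top',[p[:3]+frame(p[3],np.pi/6).apply((-s,0,a)) for s in(20,80)])
    c=P[0]+(P[1]-P[0])*(159-P[0,1])/(P[1,1]-P[0,1]); out.append(c[0]-208.4)
    return np.array(out)
s=least_squares(res,[600,200,150,0]); print("socket",s.x.round(2),s.fun.round(1))
for n,uv,z in [('tip top',(323,182.3),79),('near collar',(326.2,159),79),('collar',(327,157),85),('end',(331.3,129.3),79)]: print(n,ray('top',uv,z).round(1))
for n,uv,z in [('collet',(465*.64,245*.64),66),('oil',(360,131),110),('jar',(211,117),90),('panel top',(419*.64,162*.64),130),('panel bot',(419*.64,308*.64),130)]: print(n,ray('top',uv,z).round(1))
lo=[('top',(18,0,9),None)]
E
python3 m.py; python3 - <<'E'
from scipy.spatial.transform import Rotation as R
print(R.from_rotvec([ 2.56336402,  1.81464023, -0.0026364 ]).as_matrix().round(3))
E
```

```text
base? [-10.2515117   -5.98424521   0.        ]
socket [ 5.7014e+02  2.0140e+02  1.5268e+02 -5.0000e-02] [-0.4 -0.3 -0.2  0.2  0.6 -0.5 -0.6 -1.  -0.5  0.6  0.5  0.6  0.1]
tip top [ 399.2 -210.7   79. ]
near collar [ 485.4 -223.6   79. ]
collar [ 491.8 -225.4   85. ]
end [ 596.2 -243.9   79. ]
collet [ 495.9 -119.9   66. ]
oil [ 582.3 -340.9  110. ]
jar [640.7 200.9  90. ]
panel top [677.7  -8.7 130. ]
panel bot [342.3  -7.6 130. ]
[[ 0.332  0.943 -0.001]
 [ 0.943 -0.332 -0.002]
 [-0.002 -0.    -1.   ]]
```

The crop confirms it: the cradle lever's orange button is at top (321.5,167), its collar at (327,157), and the tip at (323,182). The mouth of the tube is at top (208,132) and side (313,154). I'm setting out, going over the fixture and panel at height.

{"name": "jog_arm", "arguments": {
  "grip": [-1,-1,-1,-1,-1,-1,-1,-1],
  "translation": [
    [-324,402,-50],
    [-324,402,-50],
    [-324,402,-50],
    [-324,402,-50],
    [-324,402,-50],
    [-324,402,-50],
    [-324,402,-50],
    [-324,402,-50]
  ],
  "rot": [
    [0,0,-9.8],
    [0,0,-9.8],
    [0,0,-9.8],
    [0,0,-9.8],
    [0,0,-9.8],
    [0,0,-9.8],
    [0,0,-9.8],
    [0,0,-9.8]
  ]
}}

```text
time: 0.77
tcp_pos: [382.4, 305.5, 280.3]
eef_rot: [-2.399, -2.028, 0.0]
ft_force: [1.6, 0.0, 0.5]
width: 85.3
```

```bash
cat >> h.py <<'E'
def plan(pos,rot):
    from workcell import sensors
    s=sensors.get_state(); r=R.from_rotvec(s['eef_rot'])
    print("t",round(s['time'],2),"tcp",s['tcp_pos'].round(1),"shift",r.inv().apply(np.array(pos)-s['tcp_pos']).round(1),"rot",np.degrees((r.inv()*rot).as_rotvec()).round(2),"w",round(s['width'],1),"F",s['ft_force'].round(1),"q",s['joint_pos'].round(2))
def tool(yaw,pitch): # tool y = lever x, tool z = -lever z, tool x = lever y
    return frame(yaw,pitch)*R.from_matrix([[0,1,0],[1,0,0],[0,0,-1]])
E
python3 -c "
from h import *
plan([467,-221,180],tool(-.167,0))"
```

```text
t 0.77 tcp [382.4 305.5 280.3] shift [-505.   171.2  100.4] rot [-0.01  0.01 -0.02] w 85.3 F [1.6 0.  0.5] q [ 0.51 -0.13  1.83 -0.    1.44 -0.89]
```

{"name": "jog_arm", "arguments": {
  "grip": [-1,-1,-1,-1,-1,-1,-1,-1],
  "translation": [
    [-505,171,0],
    [-505,171,0],
    [-505,171,0],
    [-505,171,0],
    [-505,171,0],
    [-505,171,0],
    [-505,171,0],
    [-505,171,0]
  ],
  "rot": [
    [0,0,0],
    [0,0,0],
    [0,0,0],
    [0,0,0],
    [0,0,0],
    [0,0,0],
    [0,0,0],
    [0,0,0]
  ]
}}

```text
time: 1.43
tcp_pos: [434.3, -23.7, 280.3]
eef_rot: [2.4, 2.027, 0.0]
ft_force: [0.4, 0.9, 0.1]
width: 85.5
```

```bash

python3 -c "
from h import *
plan([467,-221,180],tool(-.167,0))"
```

```text
t 1.43 tcp [434.3 -23.7 280.3] shift [-189.1   65.1  100.3] rot [ 0.01 -0.01 -0.04] w 85.5 F [0.4 0.9 0.1] q [-0.24 -0.27  1.95  0.    1.46 -1.64]
```

{"name": "jog_arm", "arguments": {
  "grip": [-0.2,-0.2,-0.2,-0.2,-0.2,-0.2,-0.2,-0.2],
  "translation": [
    [-189,65,50],
    [-189,65,50],
    [-189,65,50],
    [-189,65,50],
    [-189,65,100],
    [-189,65,100],
    [-189,65,100],
    [-189,65,100]
  ],
  "rot": [
    [0,0,0],
    [0,0,0],
    [0,0,0],
    [0,0,0],
    [0,0,0],
    [0,0,0],
    [0,0,0],
    [0,0,0]
  ]
}}

```text
time: 2.1
tcp_pos: [465.8, -218.5, 178.4]
eef_rot: [-2.398, -2.022, 0.002]
ft_force: [0.4, 0.7, 0.3]
width: 51.2
```

```bash
cat > look.py <<'E'
import sys,cv2,numpy as np
from workcell import viewer
# args: out, then name u v w h k per view
def crop(im,u,v,w,h,k):
    c=cv2.resize(im[v:v+h,u:u+w],(w*k,h*k),interpolation=cv2.INTER_CUBIC)
    for i in range(0,w,10): cv2.line(c,(i*k,0),(i*k,8),(255,0,255),1); cv2.putText(c,str(u+i),(i*k,20),0,.35,(255,0,255)) if i%20==0 else 0
    for i in range(0,h,10): cv2.line(c,(0,i*k),(8,i*k),(255,0,255),1); cv2.putText(c,str(v+i),(10,i*k+4),0,.35,(255,0,255))if i%20==0 else 0
    return c
o=[]
for a in sys.argv[2:]:
    n,*p=a.split(','); o.append(crop(np.ascontiguousarray(viewer.get_image(n)["frame"][:,:,::-1]),*map(int,p)))
cv2.imwrite(f"pics/{sys.argv[1]}.png",np.hstack(o))
E
python3 look.py above top,290,110,80,96,5 side,265,205,80,96,5
python3 -c "
from h import *
plan([467,-221,70],tool(-.167,0))"
```

```text
t 2.2 tcp [ 467.7 -218.5  181.5] shift [ -2.6  -0.4 111.5] rot [ 0.06  0.   -0.02] w 51.6 F [-0.5  0.3  0.5] q [-0.59  0.02  1.88  0.    1.25 -1.99]
```

View pics/above.png

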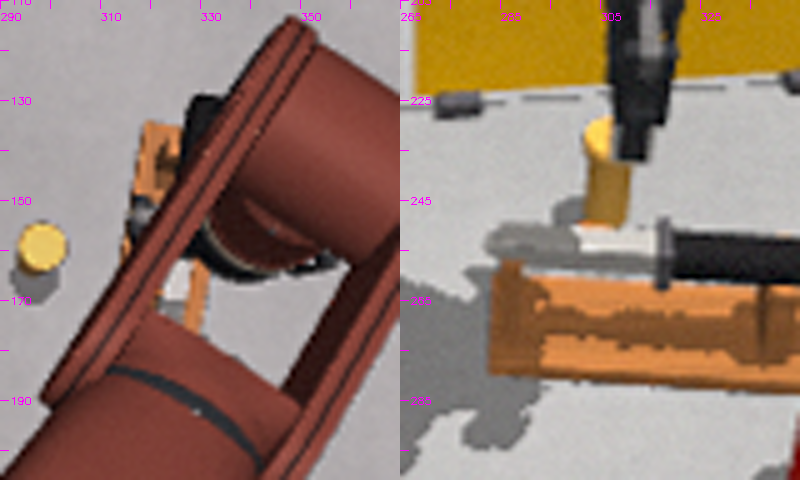

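The side view shows the finger pad's tip at (310,237), the lever's collar at (317,256), and the button's orange edge at (302,249). I'll compare these with the projections.

```bash
python3 -c "
from h import *
print('fingertip',proj('side',[[467.7,-218.5,164.5]]))
f=frame(-.167,0);o=np.array([395,-209,70])
for n,l in [('collar near top f/b',(95,-15,15)),('collar b',(103,-15,15)),('collar bot',(99,-15,-15)),('but front',(52,15,5)),('but rear',(68,15,5)),('tip',(0,0,0)),('shank nose',(8,-9,9))]: print(n,proj('side',[o+f.apply(l)]),proj('top',[o+f.apply(l)]))
"
```

```text
fingertip [[310.27479685 230.17266105]]
collar near top f/b [[316.28988927 256.93429177]] [[330.88558397 158.51963385]]
collar b [[319.26916128 257.08026052]] [[331.21837414 156.38581391]]
collar bot [[316.76608595 264.68223302]] [[329.4260094  158.73484944]]
but front [[299.84936483 250.85133889]] [[320.50369848 169.02803046]]
but rear [[305.59703978 251.12790187]] [[321.17263973 164.77900951]]
tip [[281.0741892  255.10403598]] [[322.11377749 183.67097829]]
shank nose [[284.02923993 255.31117477]] [[325.31662333 181.71117882]]
```

{"name": "jog_arm", "arguments": {
  "grip": [-0.2,-0.2,-0.2,-0.2,-0.2,-0.2,-0.2,-0.2],
  "translation": [
    [-2.5,0,30],
    [-2.5,0,60],
    [-2.5,0,80],
    [-2.5,0,95],
    [-2.5,0,105],
    [-2.5,0,113],
    [-2.5,0,113],
    [-2.5,0,113]
  ],
  "rot": [
    [0,0,0],
    [0,0,0],
    [0,0,0],
    [0,0,0],
    [0,0,0],
    [0,0,0],
    [0,0,0],
    [0,0,0]
  ]
}}

```text
time: 2.87
tcp_pos: [467.6, -221.4, 68.5]
eef_rot: [2.398, 2.028, 0.001]
ft_force: [0.4, 0.1, -0.2]
width: 51.4
```

```bash
python3 look.py low side,265,215,150,90,5
python3 -c "
from h import *
plan([468,-221,68],tool(-.167,0))"
```

```text
t 2.92 tcp [ 467.9 -221.7   68.8] shift [0.7 0.  0.8] rot [ 0.12  0.05 -0.02] w 51.8 F [-1.   0.8  0.7] q [-0.59  0.17  1.95  0.    1.02 -2.  ]
```

View pics/low.png

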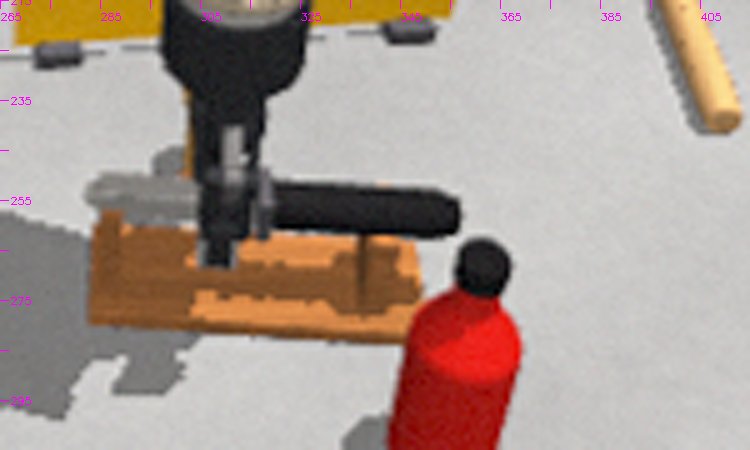

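The fingers straddle the shank. The near pad is at cols 305–312.5, with its rear edge about 8 mm short of the collar (316), and the tip is at col 281.5. That puts the pad centre about 73–75 mm from the tip, as planned. Closing now.

{"name": "jog_arm", "arguments": {
  "grip": [0.2,0.5,1,1,1,1,1,1],
  "translation": [
    [0,0,0.8],
    [0,0,0.8],
    [0,0,0.8],
    [0,0,0.8],
    [0,0,0.8],
    [0,0,0.8],
    [0,0,0.8],
    [0,0,0.8]
  ],
  "rot": [
    [0,0,0],
    [0,0,0],
    [0,0,0],
    [0,0,0],
    [0,0,0],
    [0,0,0],
    [0,0,0],
    [0,0,0]
  ]
}}

```text
time: 3.58
tcp_pos: [467.9, -220.0, 67.9]
eef_rot: [-2.401, -2.025, -0.005]
ft_force: [1.3, 10.0, 6.9]
width: 17.3
```

```bash
python3 -c "
from h import *
plan([468,-221,250],tool(-.167,0))"
```

```text
t 3.58 tcp [ 467.9 -220.    67.9] shift [  -0.4    0.5 -182.1] rot [ 0.09 -0.16 -0.13] w 17.3 F [ 1.3 10.   6.9] q [-0.59  0.18  1.95  0.    1.02 -2.  ]
```

{"name": "jog_arm", "arguments": {
  "grip": [1,1,1,1,1,1,1,1],
  "translation": [
    [0,0,-4],
    [0,0,-12],
    [0,0,-25],
    [0,0,-50],
    [0,0,-85],
    [0,0,-120],
    [0,0,-155],
    [0,0,-182]
  ],
  "rot": [
    [0,0,0],
    [0,0,0],
    [0,0,0],
    [0,0,0],
    [0,0,0],
    [0,0,0],
    [0,0,0],
    [0,0,0]
  ]
}}

```text
time: 4.25
tcp_pos: [467.1, -221.8, 251.8]
eef_rot: [2.398, 2.026, 0.001]
ft_force: [0.6, -0.1, -1.2]
width: 17.2
```

```bash
python3 look.py lift side,240,150,150,110,5
python3 -c "
from h import *
plan([500,0,270],tool(-.05,np.pi/6))"
```

```text
t 4.3 tcp [ 469.4 -223.3  257.7] shift [225.2  -7.  -13.5] rot [-29.41   2.08  -6.51] w 17.0 F [ 3.1 -1.9  2.2] q [-0.6  -0.05  1.8  -0.    1.38 -2.  ]
```

View pics/lift.png

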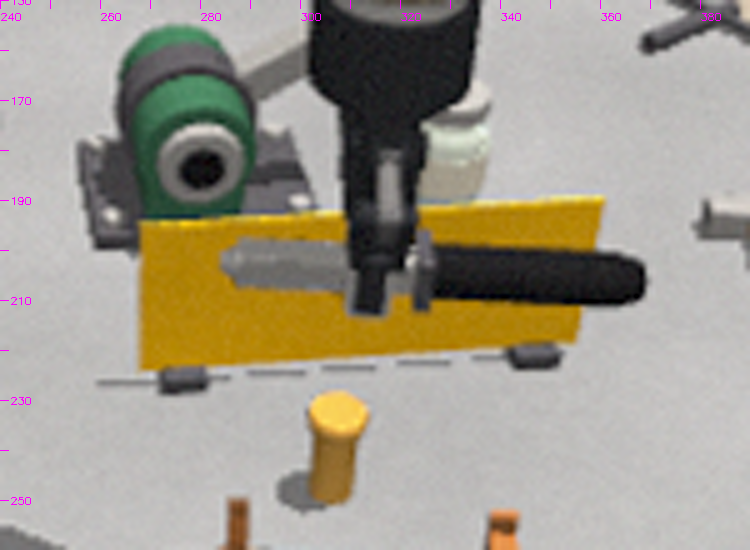

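The lever is held level: tip at (284,202.5), pad at 307.5–315, collar about (322,204), handle end at (366,205.5). Now I carry it over the panel while tilting.

{"name": "jog_arm", "arguments": {
  "grip": [1,1,1,1,1,1,1,1],
  "translation": [
    [15,3,-5],
    [45,10,-17],
    [80,18,-17],
    [115,27,-17],
    [150,35,-17],
    [185,43,-17],
    [220,51,-17],
    [255,59,-17]
  ],
  "rot": [
    [0,0,0],
    [0,0,0],
    [-4,0.3,-1],
    [-9,0.6,-2],
    [-14,1,-3],
    [-19,1.4,-4.2],
    [-24,1.7,-5.3],
    [-29.4,2.1,-6.5]
  ]
}}

```text
time: 4.97
tcp_pos: [567.8, 21.6, 266.1]
eef_rot: [1.976, 1.878, 0.505]
ft_force: [0.5, 0.3, -3.5]
width: 17.0
```

```bash
python3 -c "
from h import *
plan([645,198,275],tool(-.05,np.pi/6))
F=tool(-.167,0)
o=np.array([469.4,-223.3,257.7])
print(proj('side',[o+F.apply(l) for l in [(0,-72,-2),(0,136,-2)]]))
"
```

```text
t 4.97 tcp [567.8  21.6 266.1] shift [180.   63.2  27.3] rot [-0.27 -0.36 -0.16] w 17.0 F [ 0.5  0.3 -3.5] q [-0.13 -0.3   2.08  0.06  0.85 -1.67]
[[285.06173128 201.14564679]
 [370.91901291 204.57579514]]
```

{"name": "jog_arm", "arguments": {
  "grip": [1,1,1,1,1,1,1,1],
  "translation": [
    [35,12,5],
    [70,24,10],
    [105,36,15],
    [135,47,20],
    [160,56,24],
    [173,61,26],
    [180,63,27],
    [180,63,27]
  ],
  "rot": [
    [0,0,0],
    [0,0,0],
    [0,0,0],
    [0,0,0],
    [0,0,0],
    [0,0,0],
    [-0.2,-0.3,0],
    [-0.2,-0.3,0]
  ]
}}

```text
time: 5.63
tcp_pos: [644.4, 197.7, 273.3]
eef_rot: [1.976, 1.877, 0.497]
ft_force: [-0.5, 0.3, -3.0]
width: 17.5
```

```bash
python3 -c "
from h import *
M=np.array([570.1,201.4,152.7]);f=frame(-.05,np.pi/6)
plan(M+f.apply((25+72,0,-2)),tool(-.05,np.pi/6))
"
```

```text
t 5.63 tcp [644.4 197.7 273.3] shift [ -0.  -27.2  69.5] rot [-0.42 -0.03 -0.1 ] w 17.5 F [-0.5  0.3 -3. ] q [ 0.25  0.    1.79 -0.19  0.86 -1.18]
```

{"name": "jog_arm", "arguments": {
  "grip": [1,1,1,1,1,1,1,1],
  "translation": [
    [0,0,15],
    [0,0,35],
    [0,0,52],
    [0,-5,64],
    [0,-14,69.5],
    [0,-22,69.5],
    [0,-27,69.5],
    [0,-27,69.5]
  ],
  "rot": [
    [0,0,0],
    [0,0,0],
    [0,0,0],
    [0,0,0],
    [-0.4,0,0],
    [-0.4,0,0],
    [-0.4,0,0],
    [-0.4,0,0]
  ]
}}

```text
time: 6.3
tcp_pos: [654.1, 195.6, 199.7]
eef_rot: [1.973, 1.871, 0.502]
ft_force: [0.1, 0.7, -2.2]
width: 17.1
```

{"name": "jog_arm", "arguments": {
  "grip": [1],
  "translation": [
    [0,0,0]
  ],
  "rot": [
    [0,0,0]
  ]
}}

```text
time: 6.38
tcp_pos: [655.6, 196.0, 201.5]
eef_rot: [1.972, 1.87, 0.506]
ft_force: [1.4, 0.9, -2.1]
width: 17.2
```

```bash
python3 look.py pre top,180,95,60,75,6 side,270,100,70,75,6;  python3 -c "
from h import *
M=np.array([570.1,201.4,152.7]);f=frame(-.05,np.pi/6)
plan(M+f.apply((25+72,0,-2)),tool(-.05,np.pi/6))
from workcell import sensors
s=sensors.get_state();t=R.from_rotvec(s['eef_rot']);print(s['eef_rot'])
for l in [(0,-72,-2),(9,-64,-11),(-9,-64,-11),(-9,-64,7),(-15,23,-17)]:
  q=[s['tcp_pos']+t.apply(l)];print(l,proj('top',q).round(1),proj('side',q).round(1))
"
```

```text
t 6.48 tcp [656.3 196.2 202.2] shift [ 0.9 -2.5  1.7] rot [ 0.19 -0.06 -0.2 ] w 16.9 F [ 0.9 -0.2 -2.5] q [ 0.24  0.09  1.84 -0.22  0.71 -1.14]
[1.97114816 1.86900485 0.50687313]
(0, -72, -2) [[208.6 124.5]] [[319.9 149.6]]
(9, -64, -11) [[205.6 122.8]] [[320.5 145.5]]
(-9, -64, -11) [[210.8 123.1]] [[321.4 147.9]]
(-9, -64, 7) [[211.5 121.6]] [[323.5 151.7]]
(-15, 23, -17) [[212.2  98.1]] [[343.7 135.8]]
```

View pics/pre.png

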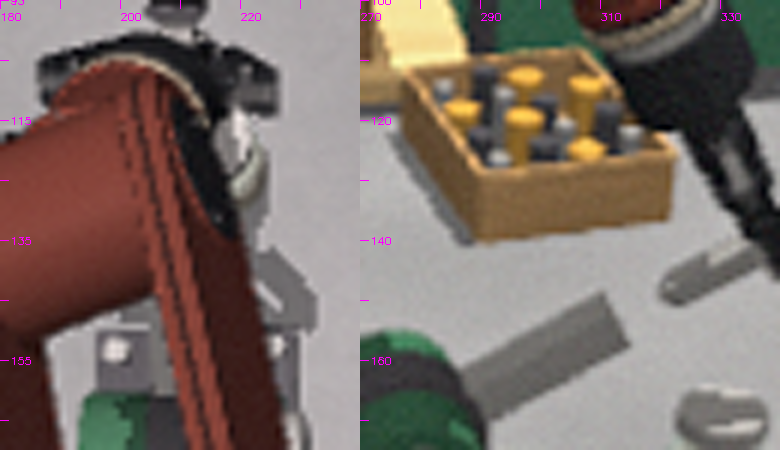

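The top view is blocked by the arm. In the side view the tip is at (320,149) and the mouth's silhouette corners are at (310.8,148.5) and (315,157.5). I'll measure both midlines by edge profiles.

```bash
cat > mid.py <<'E'
from h import *
from workcell import viewer,sensors
g=cv2.cvtColor(viewer.get_image("side")["frame"],cv2.COLOR_RGB2GRAY).astype(float)
s=sensors.get_state();t=R.from_rotvec(s['eef_rot']);M=np.array([570.1,201.4,152.7]);f=frame(-.05,np.pi/6)
def prof(name,a,b):  # a,b predicted axis pixels; sample perpendicular
    d=(b-a)/np.linalg.norm(b-a);n=np.array([-d[1],d[0]]);k=np.arange(-9,9.01,.25)
    P=[]
    for w in np.linspace(0,1,9):
        q=a+(b-a)*w+k[:,None]*n
        P.append(cv2.remap(g.astype(np.float32),q[:,0].astype(np.float32)[None],q[:,1].astype(np.float32)[None],cv2.INTER_LINEAR)[0])
    m=np.mean(P,0);print(name,a.round(1),b.round(1));print(list(zip(k[::2],m[::2].round(0).astype(int))))
p=lambda l:proj('side',[s['tcp_pos']+t.apply(l)])[0]
prof('lever',p((0,-62,-2)),p((0,-48,-2)))
q=lambda l:proj('side',[M+f.apply(l)])[0]
prof('socket',q((-40,0,0)),q((-8,0,0)));print('mouth',q((0,0,0)),q((0,14.1,14.1)),q((0,-14.1,-14.1)),'tcp',s['tcp_pos'].round(1))
E
python3 mid.py
```

```text
lever [322.5 148.4] [326.  146.6]
[(np.float64(-9.0), np.int64(179)), (np.float64(-8.5), np.int64(179)), (np.float64(-8.0), np.int64(179)), (np.float64(-7.5), np.int64(178)), (np.float64(-7.0), np.int64(178)), (np.float64(-6.5), np.int64(179)), (np.float64(-6.0), np.int64(180)), (np.float64(-5.5), np.int64(180)), (np.float64(-5.0), np.int64(176)), (np.float64(-4.5), np.int64(163)), (np.float64(-4.0), np.int64(144)), (np.float64(-3.5), np.int64(126)), (np.float64(-3.0), np.int64(113)), (np.float64(-2.5), np.int64(109)), (np.float64(-2.0), np.int64(108)), (np.float64(-1.5), np.int64(106)), (np.float64(-1.0), np.int64(102)), (np.float64(-0.5), np.int64(99)), (np.float64(0.0), np.int64(98)), (np.float64(0.5), np.int64(96)), (np.float64(1.0), np.int64(95)), (np.float64(1.5), np.int64(97)), (np.float64(2.0), np.int64(111)), (np.float64(2.5), np.int64(138)), (np.float64(3.0), np.int64(163)), (np.float64(3.5), np.int64(177)), (np.float64(4.0), np.int64(181)), (np.float64(4.5), np.int64(181)), (np.float64(5.0), np.int64(180)), (np.float64(5.5), np.int64(180)), (np.float64(6.0), np.int64(179))
[... 922 characters left out ...]
p.int64(99)), (np.float64(1.0), np.int64(98)), (np.float64(1.5), np.int64(98)), (np.float64(2.0), np.int64(97)), (np.float64(2.5), np.int64(97)), (np.float64(3.0), np.int64(96)), (np.float64(3.5), np.int64(100)), (np.float64(4.0), np.int64(119)), (np.float64(4.5), np.int64(145)), (np.float64(5.0), np.int64(164)), (np.float64(5.5), np.int64(175)), (np.float64(6.0), np.int64(178)), (np.float64(6.5), np.int64(178)), (np.float64(7.0), np.int64(177)), (np.float64(7.5), np.int64(177)), (np.float64(8.0), np.int64(176)), (np.float64(8.5), np.int64(176)), (np.float64(9.0), np.int64(176))]
mouth [313.18450455 153.35418751] [310.88721794 148.55021178] [315.49652463 158.18897319] tcp [656.3 196.2 202. ]
```

```bash
python3 - <<'E'
from h import *
g=cv2.cvtColor(cv2.imread("top0raw.png"),cv2.COLOR_BGR2GRAY).astype(int)
for v in (136,140,144,148,152,156,158): print(v,g[v,200:218])
M=np.array([570.1,201.4,152.7]);f=frame(-.05,np.pi/6)
for x in(-5,-15,-30,-45,-60,-80): print(x,[proj('top',[M+f.apply((x,y,z))])[0].round(2).tolist() for y,z in((14.1,14.1),(-14.1,14.1),(-14.1,-14.1))])
E
```

```text
136 [158 159 159 156 155 157 156 155 153 155 158 148  96 159 104 108 105 107]
140 [157 159 159 156 156 156 155 155 154 154 156 145  94 163 160 157 159 159]
144 [159 158 159 158 157 157 155 157 154 152 156 151  97 116 165 163 161 165]
148 [157 157 160 161 159 158 156 159 153 155 154 155 119  97 163 161 161 161]
152 [189 133  88  89 109 161 157 156 155 155 155 160 149  41  56  54  65  98]
156 [ 91  93  92  91  98 134 157 154 155 155 154 158 153  96  49  55  67  99]
158 [ 92  93  92  90 100 132 159 153 156 155 154 157 152  94  47  42  68 100]
-5 [[204.02, 134.41], [212.1, 134.79], [213.12, 132.39]]
-15 [[204.07, 137.17], [212.12, 137.55], [213.15, 135.11]]
-30 [[204.16, 141.28], [212.17, 141.66], [213.18, 139.15]]
-45 [[204.24, 145.35], [212.21, 145.73], [213.22, 143.16]]
-60 [[204.32, 149.38], [212.25, 149.75], [213.25, 147.12]]
-80 [[204.42, 154.68], [212.3, 155.06], [213.29, 152.34]]
```

```bash
python3 - <<'E'
from h import *
a=14.1
M0=np.array([570.1,201.4,152.7]);f0=frame(-.05,np.pi/6)
def line(n,M,f,l,row): # col where edge line at given row
    P=proj(n,[M+f.apply((x,)+l) for x in(-5,-85)]); return P[0,0]+(P[1,0]-P[0,0])*(row-P[0,1])/(P[1,1]-P[0,1])
R_=[(136,211.35),(140,211.35),(144,211.45),(148,211.9),(152,212.4),(157,212.45)]
A=proj('side',[M0+f0.apply((-40,0,0)),M0+f0.apply((-8,0,0))]);d=(A[1]-A[0])/np.linalg.norm(A[1]-A[0]);n=np.array([-d[1],d[0]])
def res(p,bias):
    M=p[:3];f=frame(p[3],np.pi/6)
    o=[line('top',M,f,(-a,a),r)-c for r,c in R_]+[line('top',M,f,(a,a),157)-204.74]
    B=proj('side',[M+f.apply((-40,0,0)),M+f.apply((-8,0,0)),M+f.apply((0,a,a)),M+f.apply((0,-a,-a))])
    o+=[3*((B[0]-A[0])@n-bias),3*((B[1]-A[0])@n-bias), (B[2]-(310.8,148.5))@d,(B[3]-(315,157.5))@d,proj('top',[M+f.apply((0,-a,a))])[0,1]-133.2]
    return o
for b in(0,-.75):
    s=least_squares(res,[570,202,152,0],args=(b,)); print(b,s.x.round(3),np.round(s.fun,2))
for k in range(3): print('side n per mm',k,(proj('side',[M0+np.eye(3)[k]])-proj('side',[M0]))@n)
E
```

```text
0 [ 5.70560e+02  2.05120e+02  1.50923e+02 -4.00000e-03] [-0.03  0.18  0.28  0.04 -0.25 -0.04 -0.19  0.28 -0.27 -0.2   0.2   0.01]
-0.75 [ 5.69219e+02  2.04819e+02  1.54118e+02 -2.00000e-03] [-0.05  0.16  0.28  0.04 -0.24 -0.02 -0.19  0.31 -0.28 -0.12  0.29  0.17]
side n per mm 0 [0.1108658]
side n per mm 1 [-0.14809613]
side n per mm 2 [-0.20471862]
```

```bash
cat > s.py <<'E'
from h import *
import sys
from workcell import sensors
M=np.array([570.5,205.1,150.9]);f=frame(-.003,np.pi/6);T=tool(-.003,np.pi/6)
x=float(sys.argv[1]); plan(M+f.apply((x+73,0,-2)),T)
s=sensors.get_state();print("lever in socket",(f.inv().apply(s['tcp_pos']-M)-[73,0,-2]).round(2),"F socket axes",f.inv().apply(s['ft_force']).round(1),"Tq",f.inv().apply(s['ft_torque']).round(2))
E
python3 s.py 8
```

```text
t 6.53 tcp [656.3 196.2 202. ] shift [  7.8 -19.3   3.1] rot [ 0.18  1.29 -2.52] w 17.0 F [ 0.3  0.3 -2.1] q [ 0.24  0.09  1.84 -0.22  0.71 -1.14]
lever in socket [26.88 -8.6   3.37] F socket axes [-0.8  0.3 -2. ] Tq [-0.06  0.45 -0.06]
```

{"name": "jog_arm", "arguments": {
  "grip": [1,1,1,1,1,1],
  "translation": [
    [3,-3,1],
    [6,-8,3],
    [8,-14,3],
    [8,-19,3],
    [8,-19,3],
    [8,-19,3]
  ],
  "rot": [
    [0,0.5,-1],
    [0,1.3,-2.5],
    [0,1.3,-2.5],
    [0,1.3,-2.5],
    [0,1.3,-2.5],
    [0,1.3,-2.5]
  ]
}}

```text
time: 7.03
tcp_pos: [640.7, 205.0, 188.1]
eef_rot: [1.929, 1.923, 0.515]
ft_force: [-0.2, 1.2, -2.5]
width: 17.2
```

```bash
python3 s.py 0; python3 look.py pre2 side,280,110,70,70,8
```

```text
t 7.03 tcp [640.7 205.  188.1] shift [-0.1 -6.4 -0.8] rot [ 0.04  0.03 -0.  ] w 17.2 F [-0.2  1.2 -2.5] q [ 0.25  0.08  1.89 -0.2   0.68 -1.19]
lever in socket [ 6.38  0.13 -0.83] F socket axes [-1.5  1.2 -2.1] Tq [ 0.    0.44 -0.04]
```

View pics/pre2.png

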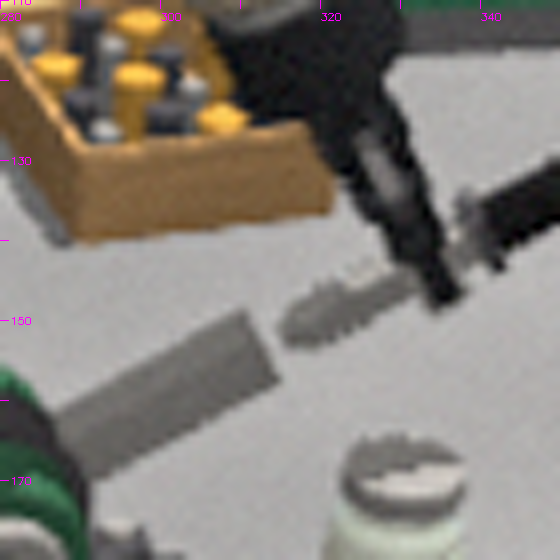

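The side view shows the tip at (315,151), facing the mouth's centre (312.5,153) and in line with the tube, with a gap of about 7 mm. I'll insert gently and watch the forces.

{"name": "jog_arm", "arguments": {
  "grip": [1,1,1,1,1,1],
  "translation": [
    [0,-3,-0.8],
    [0,-6,-0.8],
    [0,-9,-0.8],
    [0,-11,-0.8],
    [0,-12,-0.8],
    [0,-12,-0.8]
  ],
  "rot": [
    [0,0,0],
    [0,0,0],
    [0,0,0],
    [0,0,0],
    [0,0,0],
    [0,0,0]
  ]
}}

```text
time: 7.58
tcp_pos: [630.0, 204.9, 182.8]
eef_rot: [1.929, 1.923, 0.516]
ft_force: [1.1, 0.0, -2.1]
width: 16.9
```

```bash
python3 s.py -12
```

```text
t 7.58 tcp [630.  204.9 182.8] shift [ 0.  -6.4 -0.1] rot [ 0.04  0.03 -0.01] w 16.9 F [ 1.1  0.  -2.1] q [ 0.26  0.06  1.91 -0.21  0.67 -1.18]
lever in socket [-5.56 -0.04 -0.09] F socket axes [-0.1  0.1 -2.4] Tq [ 0.01  0.47 -0.01]
```

No contact yet, so I'll continue.

{"name": "jog_arm", "arguments": {
  "grip": [1,1,1,1,1],
  "translation": [
    [0,-2,0],
    [0,-4,0],
    [0,-6,0],
    [0,-8,0],
    [0,-8,0]
  ],
  "rot": [
    [0,0,0],
    [0,0,0],
    [0,0,0],
    [0,0,0],
    [0,0,0]
  ]
}}

```text
time: 8.0
tcp_pos: [625.6, 205.4, 181.7]
eef_rot: [1.925, 1.919, 0.523]
ft_force: [8.2, 0.7, -1.4]
width: 16.8
```

```bash
python3 s.py -20
```

```text
t 8.0 tcp [625.6 205.4 181.7] shift [ -0.5 -10.1   1. ] rot [ 0.44 -0.06 -0.02] w 16.8 F [ 8.2  0.7 -1.4] q [ 0.26  0.05  1.93 -0.22  0.65 -1.17]
lever in socket [-9.89  0.49  1.08] F socket axes [ 6.4  0.7 -5.3] Tq [ 0.17 -0.8   0.01]
```

{"name": "jog_arm", "arguments": {
  "grip": [1,1,1,1,1],
  "translation": [
    [0.3,0,0.8],
    [0.3,0,1.5],
    [0.3,-1,1.5],
    [0.3,-2,1.5],
    [0.3,-2,1.5]
  ],
  "rot": [
    [0,0,0],
    [0,0,0],
    [0,0,0],
    [0,0,0],
    [0,0,0]
  ]
}}

```text
time: 8.42
tcp_pos: [622.2, 205.8, 176.9]
eef_rot: [1.93, 1.922, 0.517]
ft_force: [1.5, 4.2, -0.5]
width: 17.6
```

```bash
python3 s.py -20
```

```text
t 8.42 tcp [622.2 205.8 176.9] shift [-0.9 -4.7 -1.3] rot [ 0.06 -0.04 -0.08] w 17.6 F [ 1.5  4.2 -0.5] q [ 0.26  0.05  1.94 -0.22  0.65 -1.16]
lever in socket [-15.25   0.88  -1.32] F socket axes [ 1.1  4.3 -1.1] Tq [ 0.72  0.17 -0.23]
```

It went in: the axial force dropped to about 1 N at a depth of 15 mm. A +4 N side force remains, so I'll ease toward +y while advancing.

{"name": "jog_arm", "arguments": {
  "grip": [1,1,1,1,1,1],
  "translation": [
    [0.8,-1,0],
    [0.8,-3,0],
    [0.8,-5.5,0],
    [0.8,-8,0],
    [0.8,-10,0],
    [0.8,-10,0]
  ],
  "rot": [
    [0,0,0],
    [0,0,0],
    [0,0,0],
    [0,0,0],
    [0,0,0],
    [0,0,0]
  ]
}}

```text
time: 8.92
tcp_pos: [613.1, 206.2, 171.3]
eef_rot: [1.93, 1.923, 0.515]
ft_force: [0.1, 3.6, 0.3]
width: 17.2
```

```bash
python3 s.py -35
```

```text
t 8.92 tcp [613.1 206.2 171.3] shift [-1.2 -9.  -1.6] rot [ 0.01  0.02 -0.01] w 17.2 F [0.1 3.6 0.3] q [ 0.27  0.04  1.96 -0.23  0.64 -1.15]
lever in socket [-25.96   1.19  -1.64] F socket axes [0.2 3.6 0.2] Tq [ 0.5   0.48 -0.16]
```

{"name": "jog_arm", "arguments": {
  "grip": [1,1,1,1,1,1,1],
  "translation": [
    [0.8,-1,-0.5],
    [0.8,-3,-0.5],
    [0.8,-5.5,-0.5],
    [0.8,-8,-0.5],
    [0.8,-10.5,-0.5],
    [0.8,-12,-0.5],
    [0.8,-12,-0.5]
  ],
  "rot": [
    [0,0,0],
    [0,0,0],
    [0,0,0],
    [0,0,0],
    [0,0,0],
    [0,0,0],
    [0,0,0]
  ]
}}

```text
time: 9.5
tcp_pos: [602.4, 206.7, 165.4]
eef_rot: [1.93, 1.923, 0.514]
ft_force: [-0.4, -0.4, -2.0]
width: 17.0
```

```bash
python3 s.py -50; python3 look.py ins side,280,120,70,50,8
```

```text
t 9.5 tcp [602.4 206.7 165.4] shift [ -1.7 -11.9  -1.3] rot [-0.02  0.05 -0.  ] w 17.0 F [-0.4 -0.4 -2. ] q [ 0.28  0.03  1.99 -0.24  0.63 -1.14]
lever in socket [-38.12   1.69  -1.35] F socket axes [-1.4 -0.4 -1.6] Tq [-0.02  0.45 -0.03]
```

View pics/ins.png

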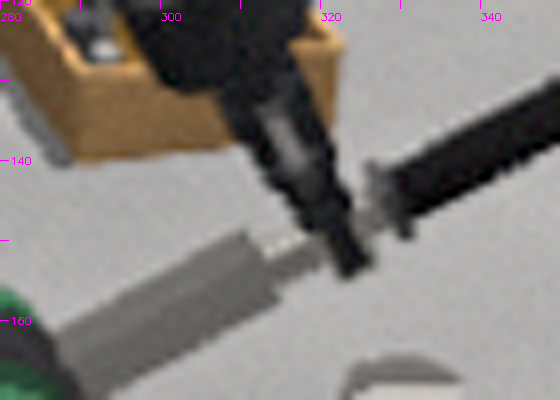

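All forces are near zero and the lever is about 37 mm inside: the collar is at (327,146) and the mouth at (312.7,153). Going on to about 52 mm.

{"name": "jog_arm", "arguments": {
  "grip": [1,1,1,1,1,1,1],
  "translation": [
    [0.2,-2,0],
    [0.2,-4.5,0],
    [0.2,-7,0],
    [0.2,-9.5,0],
    [0.2,-12,0],
    [0.2,-14,0],
    [0.2,-14,0]
  ],
  "rot": [
    [0,0,0],
    [0,0,0],
    [0,0,0],
    [0,0,0],
    [0,0,0],
    [0,0,0],
    [0,0,0]
  ]
}}

```text
time: 10.13
tcp_pos: [590.4, 207.1, 158.7]
eef_rot: [1.929, 1.923, 0.515]
ft_force: [0.1, -1.2, -2.4]
width: 17.1
```

```bash
python3 s.py -56
```

```text
t 10.13 tcp [590.4 207.1 158.7] shift [-2.  -4.1 -1.2] rot [ 0.01  0.03 -0.01] w 17.1 F [ 0.1 -1.2 -2.4] q [ 0.28  0.01  2.02 -0.25  0.62 -1.12]
lever in socket [-51.9    2.04  -1.21] F socket axes [-1.1 -1.2 -2.2] Tq [-0.01  0.46  0.02]
```

{"name": "jog_arm", "arguments": {
  "grip": [1,1,1,1,1],
  "translation": [
    [0,-1,0],
    [0,-2,0],
    [0,-3,0],
    [0,-4,0],
    [0,-4,0]
  ],
  "rot": [
    [0,0,0],
    [0,0,0],
    [0,0,0],
    [0,0,0],
    [0,0,0]
  ]
}}

```text
time: 10.55
tcp_pos: [587.3, 207.1, 157.0]
eef_rot: [1.929, 1.923, 0.516]
ft_force: [0.1, -0.2, -2.4]
width: 17.1
```

```bash
python3 s.py -58
```

```text
t 10.55 tcp [587.3 207.1 157. ] shift [-2.1 -2.6 -1.1] rot [ 0.04  0.03 -0.01] w 17.1 F [ 0.1 -0.2 -2.4] q [ 0.29  0.01  2.03 -0.25  0.62 -1.11]
lever in socket [-55.41   2.09  -1.11] F socket axes [-1.1 -0.2 -2.2] Tq [0.03 0.37 0.01]
```

{"name": "jog_arm", "arguments": {
  "grip": [1,1,1,1,1],
  "translation": [
    [0,-1,0],
    [0,-2,0],
    [0,-3,0],
    [0,-3,0],
    [0,-3,0]
  ],
  "rot": [
    [0,0,0],
    [0,0,0],
    [0,0,0],
    [0,0,0],
    [0,0,0]
  ]
}}

```text
time: 10.97
tcp_pos: [584.8, 207.2, 155.6]
eef_rot: [1.929, 1.923, 0.516]
ft_force: [0.6, 0.7, -2.6]
width: 17.1
```

```bash
python3 s.py -60;  python3 look.py ins2 side,280,120,70,50,8
```

```text
t 10.97 tcp [584.8 207.2 155.6] shift [-2.1 -1.8 -1.1] rot [ 0.05  0.02 -0.01] w 17.1 F [ 0.6  0.7 -2.6] q [ 0.29  0.    2.03 -0.25  0.61 -1.11]
lever in socket [-58.24   2.12  -1.09] F socket axes [-0.8  0.7 -2.6] Tq [-0.05  0.45 -0.02]
```

View pics/ins2.png

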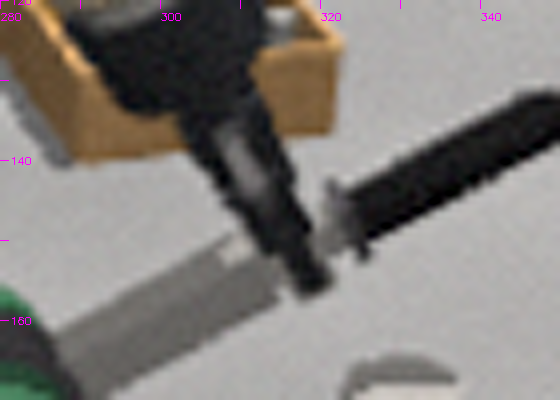

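{"name": "jog_arm", "arguments": {
  "grip": [1,1,1,1],
  "translation": [
    [0,-1,0],
    [0,-2,0],
    [0,-3,0],
    [0,-3,0]
  ],
  "rot": [
    [0,0,0],
    [0,0,0],
    [0,0,0],
    [0,0,0]
  ]
}}

```text
time: 11.35
tcp_pos: [582.0, 207.1, 153.9]
eef_rot: [1.929, 1.923, 0.515]
ft_force: [-0.3, 1.0, -2.3]
width: 16.8
```

```bash
python3 s.py -60
```

```text
t 11.35 tcp [582.  207.1 153.9] shift [-2.1  1.5 -1.2] rot [ 0.03  0.03 -0.01] w 16.8 F [-0.3  1.  -2.3] q [ 0.29  0.    2.04 -0.25  0.61 -1.11]
lever in socket [-61.52   2.07  -1.16] F socket axes [-1.4  1.  -1.9] Tq [ 0.04  0.44 -0.01]
```

Depth is about 60 mm with no rim contact, so the button's front (52 mm) is under the wall. I'll open, slide back along the lever to the handle, and look before closing.

{"name": "jog_arm", "arguments": {
  "grip": [0.5,0.2,0,-0.2,-0.2,-0.2],
  "translation": [
    [0,0,0],
    [0,0,0],
    [0,0,0],
    [0,0,0],
    [0,0,0],
    [0,0,0]
  ],
  "rot": [
    [0,0,0],
    [0,0,0],
    [0,0,0],
    [0,0,0],
    [0,0,0],
    [0,0,0]
  ]
}}

```text
time: 11.85
tcp_pos: [582.5, 207.2, 154.4]
eef_rot: [1.929, 1.922, 0.516]
ft_force: [0.1, 0.1, -0.1]
width: 51.1
```

```bash
python3 s.py -60; python3 look.py rel side,280,120,70,50,8
```

```text
t 11.85 tcp [582.5 207.2 154.4] shift [-2.1  0.9 -0.9] rot [ 0.08  0.02 -0.02] w 51.1 F [ 0.1  0.1 -0.1] q [ 0.29  0.    2.04 -0.25  0.61 -1.11]
lever in socket [-60.87   2.12  -0.95] F socket axes [ 0.1  0.1 -0.1] Tq [-0.02  0.3  -0.02]
```

View pics/rel.png

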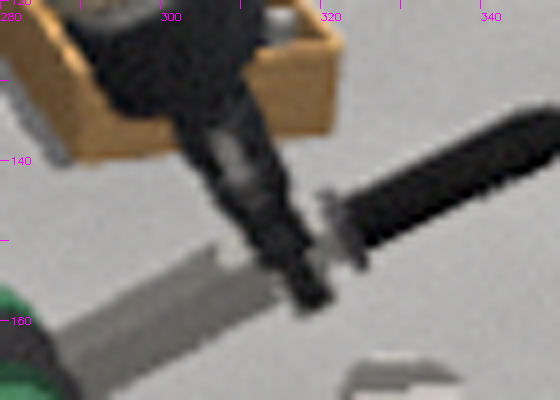

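The lever stays in the socket with its collar at (321.5,148). The fingers are clear, and the load is off the sensor. I'll slide back along it to the handle and close there.

{"name": "jog_arm", "arguments": {
  "grip": [-0.2,-0.2,-0.2,-0.2,-0.2,-0.2],
  "translation": [
    [0,10,0],
    [0,28,0],
    [0,48,0],
    [0,66,0],
    [0,77,0],
    [0,77,0]
  ],
  "rot": [
    [0,0,0],
    [0,0,0],
    [0,0,0],
    [0,0,0],
    [0,0,0],
    [0,0,0]
  ]
}}

```text
time: 12.4
tcp_pos: [652.3, 207.0, 195.9]
eef_rot: [1.927, 1.919, 0.521]
ft_force: [1.0, 0.7, 0.5]
width: 50.9
```

{"name": "jog_arm", "arguments": {
  "grip": [0,0.4,1,1,1,1],
  "translation": [
    [0,0,0],
    [0,0,0],
    [0,0,0],
    [0,0,0],
    [0,0,0],
    [0,0,0]
  ],
  "rot": [
    [0,0,0],
    [0,0,0],
    [0,0,0],
    [0,0,0],
    [0,0,0],
    [0,0,0]
  ]
}}

```text
time: 12.9
tcp_pos: [648.0, 206.8, 191.9]
eef_rot: [1.93, 1.924, 0.514]
ft_force: [-2.0, -0.3, 0.7]
width: 25.8
```

```bash
python3 s.py 17
```

```text
t 12.9 tcp [648.  206.8 191.9] shift [-2.   2.3 -1.3] rot [-0.05  0.05  0.01] w 25.8 F [-2.  -0.3  0.7] q [ 0.25  0.09  1.86 -0.2   0.69 -1.19]
lever in socket [14.65  1.96 -1.27] F socket axes [-1.3 -0.3  1.6] Tq [-0.07  0.62  0.1 ]
```

{"name": "jog_arm", "arguments": {
  "grip": [1,1,1,1,1,1,1,1],
  "translation": [
    [0,-2,0],
    [0,-5,0],
    [0,-8,0],
    [0,-11,0],
    [0,-14,0],
    [0,-17,0],
    [0,-20,0],
    [0,-20,0]
  ],
  "rot": [
    [0,0,0],
    [0,0,0],
    [0,0,0],
    [0,0,0],
    [0,0,0],
    [0,0,0],
    [0,0,0],
    [0,0,0]
  ]
}}

```text
time: 13.57
tcp_pos: [633.9, 207.1, 185.6]
eef_rot: [1.925, 1.919, 0.523]
ft_force: [4.6, -2.3, 3.9]
width: 26.1
```

```bash
python3 s.py -5
```

```text
t 13.57 tcp [633.9 207.1 185.6] shift [-2.2 -4.2  0.3] rot [ 0.45 -0.03  0.  ] w 26.1 F [ 4.6 -2.3  3.9] q [ 0.26  0.07  1.91 -0.22  0.66 -1.17]
lever in socket [-0.78  2.22  0.36] F socket axes [ 5.9 -2.3  1.1] Tq [-0.31 -0.74  0.3 ]
```

{"name": "jog_arm", "arguments": {
  "grip": [1,1,1,1,1,1,1,1],
  "translation": [
    [0,-2,0.5],
    [0,-5,1],
    [0,-8,1],
    [0,-11,1],
    [0,-14,1],
    [0,-16,1],
    [0,-18,1],
    [0,-18,1]
  ],
  "rot": [
    [0,0,0],
    [0,0,0],
    [0,0,0],
    [0,0,0],
    [0,0,0],
    [0,0,0],
    [0,0,0],
    [0,0,0]
  ]
}}

```text
time: 14.23
tcp_pos: [621.4, 207.3, 179.2]
eef_rot: [1.92, 1.916, 0.529]
ft_force: [5.4, -4.0, 11.0]
width: 26.1
```

```bash
python3 s.py -20;  python3 look.py push side,280,120,70,50,8
```

```text
t 14.23 tcp [621.4 207.3 179.2] shift [-2.4 -5.3  1. ] rot [ 0.83 -0.07  0.01] w 26.1 F [ 5.4 -4.  11. ] q [ 0.27  0.05  1.94 -0.23  0.64 -1.15]
lever in socket [-14.73   2.35   1.08] F socket axes [10.2 -4.   6.8] Tq [-0.69 -1.46  0.39]
```

View pics/push.png

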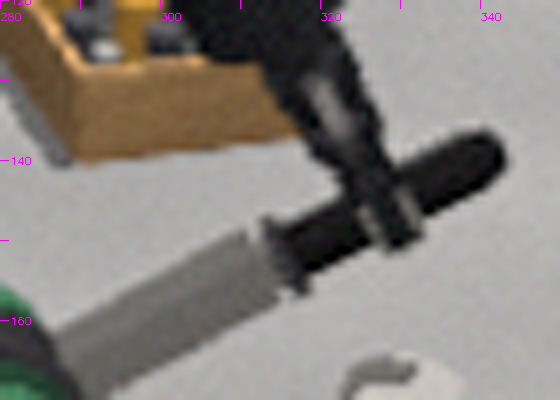

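The collar is now just outside the mouth, with a 3–4 mm gap at (312,151). I'll push the last bit.

{"name": "jog_arm", "arguments": {
  "grip": [1,1,1,1,1,1],
  "translation": [
    [0,-2,0],
    [0,-4,0],
    [0,-6,0],
    [0,-8,0],
    [0,-10,0],
    [0,-10,0]
  ],
  "rot": [
    [0,0,0],
    [0,0,0],
    [0,0,0],
    [0,0,0],
    [0,0,0],
    [0,0,0]
  ]
}}

```text
time: 14.78
tcp_pos: [615.8, 207.9, 177.3]
eef_rot: [1.916, 1.912, 0.538]
ft_force: [15.2, -4.3, 9.9]
width: 26.3
```

```bash
python3 s.py -25
```

```text
t 14.78 tcp [615.8 207.9 177.3] shift [-2.9 -4.5  2.1] rot [ 1.27 -0.18 -0.01] w 26.3 F [15.2 -4.3  9.9] q [ 0.27  0.03  1.96 -0.24  0.63 -1.14]
lever in socket [-20.53   2.89   2.23] F socket axes [18.2 -4.3  0.9] Tq [-0.64 -2.82  0.33]
```

{"name": "jog_arm", "arguments": {
  "grip": [1,1,1,1,1],
  "translation": [
    [0,-2,0.5],
    [0,-4,0.5],
    [0,-6,0.5],
    [0,-7,0.5],
    [0,-7,0.5]
  ],
  "rot": [
    [0,0,0],
    [0,0,0],
    [0,0,0],
    [0,0,0],
    [0,0,0]
  ]
}}

```text
time: 15.2
tcp_pos: [615.1, 208.2, 178.1]
eef_rot: [1.909, 1.906, 0.55]
ft_force: [34.0, -5.0, 8.6]
width: 26.5
```

```bash
python3 s.py -25
```

```text
t 15.2 tcp [615.1 208.2 178.1] shift [-3.3 -4.3  3.1] rot [ 1.96 -0.3  -0.  ] w 26.5 F [34.  -5.   8.6] q [ 0.27  0.03  1.97 -0.24  0.61 -1.13]
lever in socket [-20.81   3.26   3.3 ] F socket axes [33.7 -4.9 -9.6] Tq [-0.76 -5.06  0.57]
```

It's against a hard stop: 34 N with only 0.3 mm of movement. I'll relax the push, open the fingers and withdraw upward.

{"name": "jog_arm", "arguments": {
  "grip": [1,1,1,0.3,-0.2,-0.4,-0.4,-0.4],
  "translation": [
    [0,4,0],
    [0,8,0],
    [0,8,0],
    [0,8,0],
    [0,8,0],
    [0,8,0],
    [0,8,0],
    [0,8,0]
  ],
  "rot": [
    [0,0,0],
    [0,0,0],
    [0,0,0],
    [0,0,0],
    [0,0,0],
    [0,0,0],
    [0,0,0],
    [0,0,0]
  ]
}}

```text
time: 15.87
tcp_pos: [608.1, 207.1, 166.7]
eef_rot: [1.93, 1.924, 0.514]
ft_force: [-0.5, -0.6, -0.2]
width: 59.9
```

```bash
python3 s.py -25
```

```text
t 15.87 tcp [608.1 207.1 166.7] shift [-2.1  7.6 -3.1] rot [-0.06  0.04  0.01] w 59.9 F [-0.5 -0.6 -0.2] q [ 0.27  0.04  1.97 -0.23  0.64 -1.14]
lever in socket [-32.59   2.12  -3.14] F socket axes [-0.6 -0.6  0.1] Tq [-0.02  0.22 -0.  ]
```

{"name": "jog_arm", "arguments": {
  "grip": [-0.4,-0.4,-0.4,-0.4,-0.4,-0.4,-0.4,-0.4],
  "translation": [
    [0,8,-8],
    [0,8,-25],
    [0,8,-50],
    [0,8,-80],
    [0,8,-115],
    [30,8,-145],
    [65,8,-160],
    [100,8,-165]
  ],
  "rot": [
    [0,0,0],
    [0,0,0],
    [0,0,0],
    [0,0,0],
    [0,0,0],
    [0,0,0],
    [0,0,0],
    [0,0,0]
  ]
}}

```text
time: 16.53
tcp_pos: [534.2, 308.9, 321.0]
eef_rot: [1.928, 1.917, 0.526]
ft_force: [0.9, 0.4, 0.1]
width: 59.9
```

{"name": "jog_arm", "arguments": {
  "grip": [-0.4,-0.4,-0.4,-0.4,-0.4,-0.4,-0.4],
  "translation": [
    [35,0,-10],
    [70,-10,-20],
    [105,-20,-20],
    [140,-30,-20],
    [175,-40,-20],
    [175,-40,-20],
    [175,-40,-20]
  ],
  "rot": [
    [0,0,0],
    [0,0,0],
    [0,0,0],
    [0,0,0],
    [0,0,0],
    [0,0,0],
    [0,0,0]
  ]
}}

```text
time: 17.12
tcp_pos: [488.4, 484.3, 311.0]
eef_rot: [1.926, 1.927, 0.514]
ft_force: [-0.8, 0.2, -0.0]
width: 59.3
```

```bash
python3 look.py fin top,175,105,66,70,6 side,270,115,65,70,6; python3 s.py 0
```

```text
t 17.22 tcp [489.7 482.2 312.2] shift [-276.8   62.9  182.7] rot [0.06 0.04 0.01] w 59.7 F [ 0.1 -0.1 -0. ] q [ 0.84  0.11  1.61 -0.43  1.09 -0.59]
lever in socket [-63.09 276.89 182.47] F socket axes [ 0.1 -0.1 -0.1] Tq [0.02 0.26 0.03]
```

The viewer's picture limit is reached (12), so I'll check the seating numerically from fresh frames. I'll compare edges along the lever's axis with the predicted home position.

```bash
python3 - <<'E'
from h import *
from workcell import viewer
M=np.array([570.5,206.5,150]);f=frame(-.003,np.pi/6)
for n,z in(('side',0),('top',14)):
    im=viewer.get_image(n)["frame"]; cv2.imwrite(f"fin_{n}.png",im[:,:,::-1])
    g=cv2.cvtColor(im,cv2.COLOR_RGB2GRAY).astype(np.float32)
    X=np.arange(-20,130,3.);P=proj(n,[M+f.apply((x,0,z)) for x in X]).astype(np.float32)
    print(n,list(zip(X.astype(int).tolist(),cv2.remap(g,P[:,0][None],P[:,1][None],cv2.INTER_LINEAR)[0].astype(int).tolist())))
    hsv=cv2.cvtColor(im,cv2.COLOR_RGB2HSV); u,v=proj(n,[M+f.apply((-35,14,0))])[0].astype(int)
    w=im[v-8:v+9,u-10:u+11].astype(int); o=np.argwhere((w[...,0]-w[...,2]>45)); print('hole px',u,v,'orange-ish',(o+[v-8,u-10])[:12].tolist())
    a=cv2.imread(n+"0raw.png")
    for nm,p in(('oil',(582,-341,75)),('jar',(640.7,201,60)),('collet',(496,-120,40))):
        u,v=proj(n,[p])[0].astype(int); d=np.abs(a[v-10:v+11,u-8:u+9].astype(int)-im[v-10:v+11,u-8:u+9,::-1]).mean(); print(nm,round(d,1))
E
```

```text
side [(-20, 99), (-17, 95), (-14, 96), (-11, 97), (-8, 97), (-5, 97), (-2, 87), (1, 68), (4, 56), (7, 47), (10, 28), (13, 14), (16, 21), (19, 22), (22, 21), (25, 18), (28, 23), (31, 23), (34, 21), (37, 19), (40, 26), (43, 22), (46, 18), (49, 23), (52, 23), (55, 21), (58, 17), (61, 17), (64, 19), (67, 20), (70, 23), (73, 21), (76, 25), (79, 24), (82, 23), (85, 22), (88, 27), (91, 25), (94, 19), (97, 20), (100, 24), (103, 21), (106, 13), (109, 40), (112, 148), (115, 177), (118, 182), (121, 179), (124, 178), (127, 175)]
hole px 303 155 orange-ish []
oil 4.4
jar 6.5
collet 2.3
top [(-20, 165), (-17, 164), (-14, 164), (-11, 166), (-8, 166), (-5, 167), (-2, 161), (1, 117), (4, 90), (7, 61), (10, 37), (13, 25), (16, 25), (19, 25), (22, 27), (25, 25), (28, 24), (31, 25), (34, 25), (37, 25), (40, 27), (43, 24), (46, 25), (49, 28), (52, 28), (55, 26), (58, 26), (61, 27), (64, 26), (67, 26), (70, 26), (73, 27), (76, 26), (79, 24), (82, 25), (85, 24), (88, 24), (91, 27), (94, 25), (97, 25), (100, 27), (103, 30), (106, 33), (109, 31), (112, 24), (115, 86), (118, 170), (121, 179), (124, 176), (127, 174)]
hole px 203 141 orange-ish []
oil 7.1
jar 74.0
collet 9.9
```

Fresh frames show the tube meeting the collar at 0 ± 2 mm with no gap. The handle ends about 111–115 mm from the mouth, against 113 expected when home. The oil bottle and collet show no change in either view, and the jar shows none in the side view (the handle covers it from the top). Handing in.

```bash
python3 -c "
from workcell import robot,sensors
print(sensors.get_state()['time'],robot.sign_off())"
```

```text
the job is handed in; nothing more can be done
17.3167 None
```

I fitted the cradle lever to the leaning socket and handed the job in at 17.3 s. The one thing I could not confirm is the button popping out: it is on the side hidden from both cameras, and I did no pull test.

**What I did:**
- I pinched the lever across its shank, with one pad on the rear of the button. The fingers closed to about 17 mm, which means the button was pressed flush.
- I carried it over the panel and slid it in, correcting a light contact at the rim of about 8 N.
- At about 60 mm deep I let go, took hold of the handle and pushed until it hit a hard stop at 34 N. I then released the lever and backed clear.

**Last checks:**
- **Seating:** the collar sits against the mouth with no gap seen (within about 2 mm). The handle ends 111–115 mm from the mouth, where 113 mm is expected.
- **Contact:** the force on the arm was about zero after release, and the gripper was well away from everything.
- **Bystanders:** the oil bottle and collet show no change in either view. The jar shows none in the side view; the handle covers it from the top.

**Limits:**
- **Button:** that it came out rests on the hard stop and the collar position.
- **Pictures:** one early crop was taller than the 600-pixel limit. I also used all 12 views, so the final check was made on pixel values only.

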